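Lock the lid of a bench mill

ROBOT

A 7-joint arm with a two-finger parallel gripper is mounted at the origin on the work surface; the furniture and walls round the work are solid. World frame = base frame: x ahead of the robot, y to its left, z up, the work surface at z = 0. Lengths are in m, angles in rad, forces in N, time in s.
With the tool pointing down it reaches from about 0.425 to 0.875 m from the base axis. Payload 4.7 kg.
Tool frame: the origin (TCP) lies where the fingers leave the gripper's body, on its centre line; the fingertips stand 70 mm ahead of it and the grasp point (between the pads) lies 51 mm ahead of it; z points along the fingers, y is the line along which they close (so a half turn about z gives the same grasp; the last joint's range is limited). The gripper opens to 87 mm and grips with 3 to 60 N. Pads are 19 mm wide; open, the fingers measure 117 mm over their backs; the gripper's body (75 mm by 190 mm) begins 51 mm behind the grasp point.
Start: joints at [-1.106, 0.321, -0.07, 1.45, 0.023, 1.371, -0.057], TCP at [0.283, 0.585, 0.292] pointing down, gripper open.
Joint ranges: [-2.86, 2.86], [-0.3, 2.09], [-1.38, 1.24], [0.06, 2.45], [-1.56, 4.7], [0.09, 2.05], [-2.69, 2.69]. Speed limits (rad/s): [2.57, 2.57, 3.14, 3.14, 3.14, 3.14, 3.14].

INTERFACE

Orientations are given as a rotation vector (axis times angle).
In Python, from bench import get_state, get_image, get_calibration, close_job gives the robot as it stands.
- The arm moves only by the tool send_rows, never from a script. Its argument "rows" is a list of rows, each an object of numbers: "hand": the finger opening in mm, from 0 to 87; "x", "y", "z": the shift along the world's x, y, z in mm; "roll": the turn about the world's z in degrees. A call has 1 to 10 rows; each row shifts and turns the commanded pose from where the row before left it; what a row does not reach is not made up. A row lasts 1/10 s, in which the tool goes at most 50 mm and 8.59 degrees, less where a joint would pass 70% of its speed; a pose out of reach is approached as far as the arm can. A call is refused whole if a number of a shift passes 50 or a number of a turn 8.59, either way. A call with a gripper value outside its range is refused whole. The fingers move at their own pace and stop on an object; "force" is the grip in N (left out, the last holds). Time passes only in rows, so rows that do not move let the fingers close. It gives the time, the measured TCP pose, the force, the opening and the grip force at its end, in the units of the state.
- get_state(): the state, without advancing time (a new reading comes with each control period).
- get_image(name): name is "side" or "top"; returns the picture (400x640x3 uint8, blue, green, red); there is no depth.
- get_calibration(name): a dict with "mtx" (3x3 intrinsics, pixels), "D" ([k1, k2, p1, p2, k3] as OpenCV has them; the pictures are not rectified), "world_from_camera" (4x4, takes a point from camera to world coordinates). Camera axes: x right, y down, z forward; pixel columns grow to the right and rows downward; lengths in m; the calibration is good to about 2 mm. A picture is of the moment at which its call begins. get_calibration takes no time and is no camera call.
- close_job(): hands the job in; it is judged then, once.
The state is a dict: "time": time; "joint_positions": joint angles; "qd": joint speeds; "joint_torque": joint torques, N m; "position": TCP position; "tool_rot": TCP orientation; "ft_force": force on the tool from outside, world axes, zero at the start; "torque": the same for the moment, N m; "grip_width": opening from 0.0 (shut) to 1.0 (fully open); "grip_force": force on a finger pad.
Only numpy, scipy, OpenCV 4.12 (cv2) and the standard library are available. Lean on these libraries where they do the work, as an engineer would, in place of code of your own. Each camera call takes 0.05 s, during which the arm holds its last target. There are 200 camera calls.

TASK

Close the bench mill: pick up its round lid, set it on the chamber mouth and turn its black bayonet ring until its three lugs drop through the gaps of the flange. Then press down against the springy seal and twist the ring clockwise (seen from above), a little under a quarter turn, to the stop; ease off so that it clicks up locked, and let go. Feel for the gaps and press gently, never forcing the lid, and leave the beaker, the vial and the petri dish where they are.

Things in the scene. Friction and masses are not known exactly. Their poses are not given: they have to be found in the camera images.
- lid: Steel lid with a sight glass in a ribbed black ring, lying right way up. Origin: centre of its foot, z up. Foot: plug 32 mm wide, z 0 to 17, tapered to 25 at the tip. Ring: 64 mm wide, z 6 to 27 mm; grip it there. Top z 28.5. The ring turns freely on the plug; its angle is NOT in this pose. Inside its lower edge, z 6 to 10, are three lugs 24 deg wide, 120 apart; a raised bar on top marks each.
- mill: Bench mill, fixed, stands on the table: white housing 150 x 160 mm, 70 mm high, dial and keys on its -x side. Origin under its centre at table height, z up, x and y along the housing. A steel chamber, 45 mm wide, rises from the middle of its top to the flange. Round the bench: a wall at world x = 0.60 m, and a screen at x = 0.55, z 0.05 to 0.38, right of y = 0.02; swing clear of both.
- mill_flange (a point): Centre of the flange's top, 103 mm over the table, axes as the mill. Flange 57 mm wide, 5 mm thick, with three gaps 34 deg wide at 0, 120 and 240 deg from x. Lugs go down through the gaps; below the flange the ring turns clockwise only (from above) till the lugs meet stops 77 deg on; there pockets 1.8 mm deep overhead take them as the press is eased, and it cannot turn back.
- mill_mouth (a point): Centre of the mouth (bore 34 mm) on top of the black seal, 109 mm over the table; axes as the mill. Lid foot z here: -12 mm while lugs stand on the flange, -17 on the seal with lugs in the gaps, -21 or lower for lugs to pass under the flange, -23 at the hard end, -19.2 locked. Seal spring: 4 N plus 2 N per mm. Over 70 N of contact between lid and mill is too much; a 20 N grip is ample.
- beaker: Glass beaker, 52 mm wide, 67 mm high, standing to the left of the mill. Bystander, not to be moved. Origin: centre of its foot.
- vial: Screw-cap sample vial with a black cap, 27 mm wide, 58 mm high, standing to the left of the mill. Bystander, not to be moved. Origin: centre of its foot.
- petri: Flat lidded petri dish, 64 mm wide, 14 mm high, lying to the right of the lid. Bystander, not to be moved. Origin: centre of its foot.
Not all that is in view belongs to the job. What is shaped like the lid but orange, turquoise or yellow is not meant.

How it is judged:
By the outcome, as a careful person would: the job done as asked, in the order asked, and still so for the second after the job is handed in, with the robot touching nothing.
It also fails if it takes over 72 s, if anything falls off the work surface, if the arm or the gripper's body presses on something with over 40 N, if the wrist force passes 120 N, or if a joint passes its speed limit or range.

## Working session

There is one attempt and no reset: what is moved stays moved. The work goes in short steps, Python scripts to look and compute and a tool call to move; the robot and the scene stay as the last step left them, time stands still between calls to the robot, and variables do not carry over. Pictures are saved under pics/ and viewed, at most 10 in all, crops included, and the job is handed in when it is done.

Besides the shell and the picture viewer there is one more tool, called in YAML: its name, and indented under it one key for each argument. send_rows: Moves the arm, as the interface text tells. Its arguments: {"type":"object","properties":{"rows":{"type":"array","items":{"type":"object","properties":{"hand":{"type":"number"},"x":{"type":"number"},"y":{"type":"number"},"z":{"type":"number"},"roll":{"type":"number"}}}},"force":{"type":"number"}},"required":["rows"]}

```bash
mkdir -p pics; cat > h.py <<'E'
import numpy as np, cv2
from bench import get_state, get_image, get_calibration
def ray(name,u,v):
    c=get_calibration(name);T=np.array(c["world_from_camera"])
    p=cv2.undistortPoints(np.array([[[u,v]]],float),np.array(c["mtx"]),np.array(c["D"]))[0,0]
    return T[:3,3],T[:3,:3]@np.array([p[0],p[1],1.])
def onz(name,u,v,z):
    o,d=ray(name,u,v);return (o+d*(z-o[2])/d[2])*1000
def proj(name,P):
    c=get_calibration(name);T=np.linalg.inv(np.array(c["world_from_camera"]))
    P=np.atleast_2d(P)/1000.
    return cv2.projectPoints(P,cv2.Rodrigues(T[:3,:3])[0],T[:3,3],np.array(c["mtx"]),np.array(c["D"]))[0][:,0]
E
python3 - <<'E'
from h import *
for n in("top","side"):
    cv2.imwrite(f"pics/{n}0.png",get_image(n)); c=get_calibration(n); print(n,np.round(c["world_from_camera"],3).tolist(),np.round(c["mtx"],1).tolist())
s=get_state();print(s)
E
```

```text
top [[-0.01, -0.988, 0.151, 0.196], [-1.0, 0.011, 0.002, 0.002], [-0.003, -0.151, -0.988, 1.516], [0.0, 0.0, 0.0, 1.0]] [[437.2, 0.0, 319.1], [0.0, 437.2, 203.9], [0.0, 0.0, 1.0]]
side [[-1.0, -0.019, -0.013, 0.442], [-0.002, 0.627, -0.779, 1.075], [0.023, -0.779, -0.627, 0.977], [0.0, 0.0, 0.0, 1.0]] [[485.6, 0.0, 315.7], [0.0, 485.6, 201.6], [0.0, 0.0, 1.0]]
{'time': 0.1, 'joint_positions': array([-1.10591684,  0.32176505, -0.07007741,  1.45154807,  0.022616  ,
        1.37083154, -0.056841  ]), 'qd': array([-0.00021664, -0.00046389,  0.00041111, -0.00275248,  0.00024871,
       -0.0007103 ,  0.00015383]), 'joint_torque': array([-1.96488481e-04, -4.92565620e+01, -4.05808333e-01, -3.13399816e+01,
       -6.38556364e-02,  3.94179043e-02,  7.12353926e-05]), 'position': array([0.28306344, 0.58470291, 0.29126272]), 'tool_rot': array([-7.01912003e-01, -3.06188376e+00,  2.73665110e-03]), 'ft_force': array([0.38621796, 0.76876289, 0.32703861]), 'torque': array([-0.11158144,  0.01512578,  0.05235497]), 'grip_force': 0.0, 'grip_width': 0.9997115414256456}
```

View pics/top0.png

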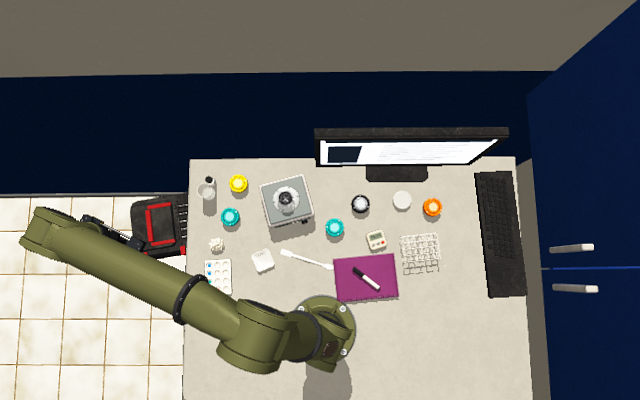

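View pics/side0.png

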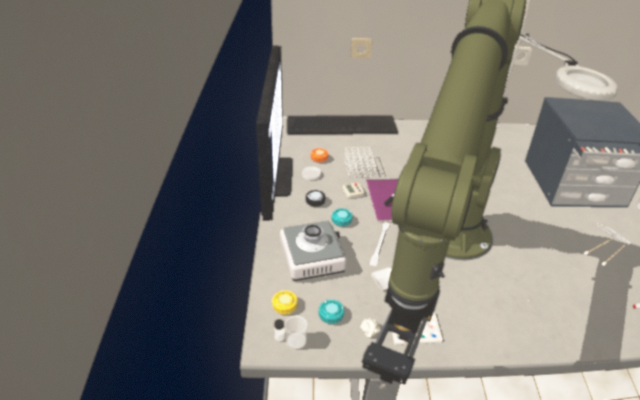

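The top view shows the mill at about (287,202) and a petri dish at (402,200). There are five lid-like things: black (360,204), turquoise (335,228) and (230,216), yellow (239,184) and orange (432,207). Only the black one with a light centre fits the description. The side view shows it at (315,198), with the mill mouth at (312,232). I'll confirm it in one enlarged crop.

```bash
python3 - <<'E'
from h import *
t=cv2.imread("pics/top0.png");s=cv2.imread("pics/side0.png")
a=cv2.resize(t[184:224,340:380],(400,400),interpolation=cv2.INTER_CUBIC)
b=cv2.resize(t[168:238,252:322],(400,400),interpolation=cv2.INTER_CUBIC)
cv2.imwrite("pics/crop1.png",np.hstack([a,b]))
g=t.max(2)
# lid dark blob
m=np.zeros_like(g);m[190:218,346:376]=(g[190:218,346:376]<75)*255
c=max(cv2.findContours(m,cv2.RETR_EXTERNAL,2)[0],key=cv2.contourArea);print("lid top",cv2.minEnclosingCircle(c),cv2.fitEllipse(c))
(u,v),_,_=cv2.fitEllipse(c)
print(onz("top",u,v,.016))
g2=s.max(2);m=np.zeros_like(g2);m[184:212,302:330]=(g2[184:212,302:330]<75)*255
c=max(cv2.findContours(m,cv2.RETR_EXTERNAL,2)[0],key=cv2.contourArea);e=cv2.fitEllipse(c);print("side",e,onz("side",*e[0],.018))
E
```

```text
lid top ((359.8006591796875, 203.9379119873047), 8.800966262817383) ((360.30084228515625, 203.4344482421875), (16.31644630432129, 17.171356201171875), 63.250083923339844)
[ 425.22896897 -138.66814633   16.        ]
side ((315.22137451171875, 198.82180786132812), (12.098533630371094, 16.09881591796875), 97.79914855957031) [ 423.57629379 -130.08633016   18.        ]
```

View pics/crop1.png

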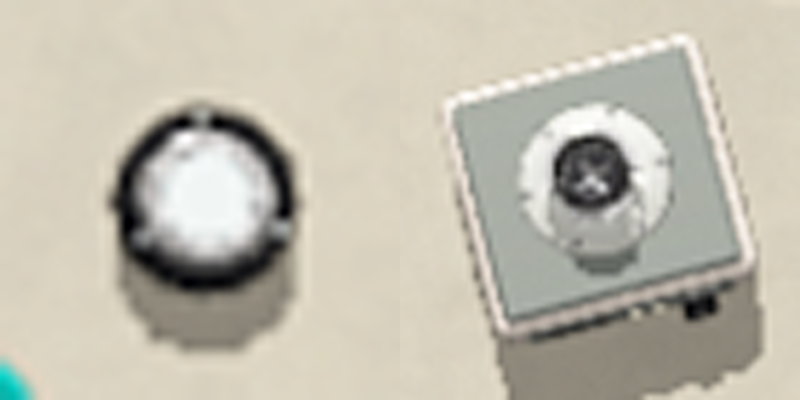

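The left crop is the black ring with a white sight glass and three bars, at crop pixels (202,113), (282,230) and (142,238), so this is the lid meant. The right crop is the mill, with the dark seal mouth at crop (592,172) and the housing turned about 14°. Next I'll refine the mouth, yaw, lid centre and ring angle.

```bash
python3 - <<'E'
from h import *
t=cv2.imread("pics/top0.png");s=cv2.imread("pics/side0.png")
def blob(img,box,f):
    x0,x1,y0,y1=box;r=f(img[y0:y1,x0:x1].astype(int));m=(r*255).astype(np.uint8)
    n,l,st,ce=cv2.connectedComponentsWithStats(m)
    i=1+np.argmax(st[1:,4]);c=max(cv2.findContours((l==i).astype(np.uint8),0,2)[0],key=cv2.contourArea)
    return ce[i]+[x0,y0],st[i,4],c+[x0,y0]
dk=lambda a:a.max(2)<85
br=lambda a:a.min(2)>190
c,n,_=blob(t,(276,298,190,210),dk);print("mouth top",c,n,onz("top",*c,.109))
c,n,_=blob(s,(300,326,222,246),dk);print("mouth side",c,n,onz("side",*c,.109))
c,n,_=blob(t,(350,371,194,215),br);print("glass top",c,n,onz("top",*c,.0285))
c,n,_=blob(s,(305,326,186,208),lambda a:a.min(2)>110);print("glass side",c,n,onz("side",*c,.0285))
# lid ring non-background extents side
# housing corners (top at z .07) from crop pixels
co=np.array([[447,103],[690,40],[755,262],[503,330]],float)
co[:,0]-=400;co=co/(400/70)+[251.5,167.5]
P=np.array([onz("top",*p,.07) for p in co]);print(np.round(P,1),P.mean(0))
d=[P[0]-P[3],P[1]-P[2],P[0]-P[1],P[3]-P[2]]
print([round(np.degrees(np.arctan2(v[1],v[0])),1) for v in d],[np.linalg.norm(v) for v in d])
b=np.array([[202,113],[282,230],[142,238]])/10+[339.5,183.5]
B=np.array([onz("top",*p,.0285) for p in b]);print(B)
for C in(B.mean(0),):print([round(np.degrees(np.arctan2(*(p-C)[1::-1])),1) for p in B])
z=lambda n,b:cv2.resize(s[b[2]:b[3],b[0]:b[1]],(400,400),interpolation=cv2.INTER_CUBIC)
cv2.imwrite("pics/crop2.png",np.hstack([z(0,(295,335,180,220)),z(0,(292,332,215,255))]))
E
```

```text
mouth top [284.91397849 197.55913978] 93 [433.03839485 115.54418695 109.        ]
mouth side [313. 235.] 5 [430.76681867 137.01386308 109.        ]
glass top [360.2815534 202.7961165] 103 [ 425.53944613 -137.48609687   28.5       ]
glass side [314.43806647 194.48640483] 331 [ 426.31415475 -138.90213349   28.5       ]
[[481.7 203.7  70. ]
 [518.   60.2  70. ]
 [385.2  22.8  70. ]
 [346.9 169.7  70. ]] [432.94324477 114.1263516   70.        ]
[np.float64(14.2), np.float64(15.7), np.float64(104.2), np.float64(104.6)] [np.float64(139.0369364921773), np.float64(138.0081668755598), np.float64(148.084069439945), np.float64(151.8244627112298)]
[[ 453.4930373  -136.16394362   28.5       ]
 [ 412.37929413 -162.68511881   28.5       ]
 [ 410.11900028 -114.47715787   28.5       ]]
[np.float64(3.3), np.float64(-117.5), np.float64(123.1)]
```

View pics/crop2.png

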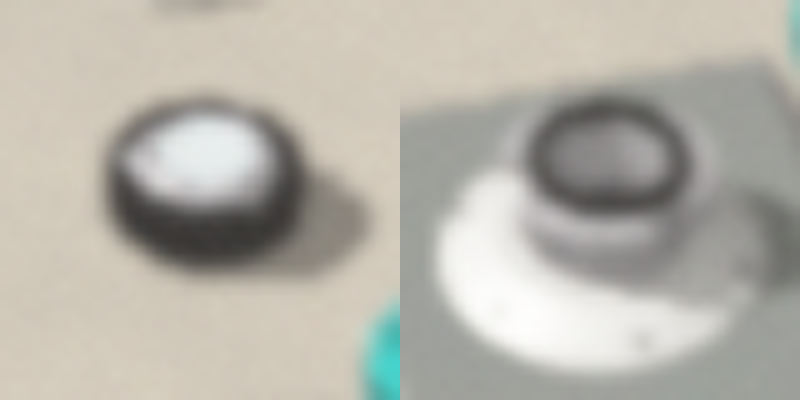

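The side crops show the lid's glass disc at crop (200,155) and the seal ring at crop (608,157), which is about pixel (312.3,230.2). The lid is near (425.5,-138), the mouth near (433,115) with yaw about 14.6°, and the ring sits at about +3°. I'm moving over the lid, closing along y.

send_rows:
  rows:
    - {"x":18,"y":-43,"roll":2.9,"hand":87}
    - {"x":18,"y":-43,"roll":2.9}
    - {"x":18,"y":-43,"roll":2.9}
    - {"x":18,"y":-43,"roll":2.9}
    - {"x":18,"y":-43,"roll":2.9}
    - {"x":18,"y":-43,"roll":2.9}
    - {"x":18,"y":-43,"roll":2.9}
    - {"x":18,"y":-43,"roll":2.9}
    - {"x":18,"y":-43,"roll":2.9}
  force: 15

```text
schema error: expected keys hand, x, y, z, roll
```

```bash
python3 - <<'E'
from h import *
print(onz("side",312.3,230.2,.109))
E
```

```text
[432.73797938 118.30953106 109.        ]
```

send_rows:
  rows:
    - {"x":18,"y":-43,"z":0,"roll":2.9,"hand":87}
    - {"x":18,"y":-43,"z":0,"roll":2.9,"hand":87}
    - {"x":18,"y":-43,"z":0,"roll":2.9,"hand":87}
    - {"x":18,"y":-43,"z":0,"roll":2.9,"hand":87}
    - {"x":18,"y":-43,"z":0,"roll":2.9,"hand":87}
    - {"x":18,"y":-43,"z":0,"roll":2.9,"hand":87}
    - {"x":18,"y":-43,"z":0,"roll":2.9,"hand":87}
    - {"x":18,"y":-43,"z":0,"roll":2.9,"hand":87}
    - {"x":18,"y":-43,"z":0,"roll":2.9,"hand":87}
  force: 15

```text
time: 1.0
position: [0.4454, 0.1961, 0.2921]
tool_rot: [0.011, -3.141, -0.0]
ft_force: [0.7, 0.2, -0.4]
grip_width: 1.0
grip_force: 0.0
```

send_rows:
  rows:
    - {"x":-2.5,"y":-42,"z":0,"roll":0,"hand":87}
    - {"x":-2.5,"y":-42,"z":0,"roll":0,"hand":87}
    - {"x":-2.5,"y":-42,"z":0,"roll":0,"hand":87}
    - {"x":-2.5,"y":-42,"z":0,"roll":0,"hand":87}
    - {"x":-2.5,"y":-42,"z":0,"roll":0,"hand":87}
    - {"x":-2.5,"y":-42,"z":0,"roll":0,"hand":87}
    - {"x":-2.5,"y":-42,"z":0,"roll":0,"hand":87}
    - {"x":-2.5,"y":-41,"z":0,"roll":0,"hand":87}
    - {"x":0,"y":0,"z":-40,"roll":0,"hand":87}
    - {"x":0,"y":0,"z":-40,"roll":0,"hand":87}

```text
time: 2.0
position: [0.4256, -0.1385, 0.2122]
tool_rot: [-0.002, 3.138, 0.001]
ft_force: [0.7, 0.4, -0.2]
grip_width: 1.002
grip_force: 0.0
```

send_rows:
  rows:
    - {"x":0,"y":0,"z":-35,"roll":0,"hand":87}
    - {"x":0,"y":0,"z":-30,"roll":0,"hand":87}
    - {"x":0,"y":0,"z":-25,"roll":0,"hand":87}
    - {"x":0,"y":0,"z":0,"roll":0,"hand":87}

```text
time: 2.4
position: [0.4224, -0.1364, 0.1192]
tool_rot: [0.007, -3.134, -0.0]
ft_force: [-1.2, 0.1, 0.5]
grip_width: 1.001
grip_force: 0.0
```

send_rows:
  rows:
    - {"x":0,"y":0,"z":-10,"roll":0,"hand":87}
    - {"x":0,"y":0,"z":0,"roll":0,"hand":87}
    - {"x":0,"y":0,"z":0,"roll":0,"hand":87}

```text
time: 2.7
position: [0.4259, -0.1371, 0.1132]
tool_rot: [-0.007, 3.14, 0.0]
ft_force: [-0.3, 0.3, -0.0]
grip_width: 0.998
grip_force: 0.0
```

```bash
python3 - <<'E'
from h import *
a=get_image("top");b=get_image("side")
z=lambda s,b:cv2.resize(s[b[2]:b[3],b[0]:b[1]],(400,400),interpolation=cv2.INTER_CUBIC)
cv2.imwrite("pics/n1.png",np.hstack([z(a,(325,395,170,240)),z(b,(285,345,165,225))]))
s=get_state();print(s["position"],s["tool_rot"],s["joint_positions"])
E
```

```text
[ 0.42594505 -0.13700988  0.11324518] [-7.56442605e-03  3.13960486e+00  3.52950747e-04] [-0.37216084  0.06531524  0.64687306  2.15452777 -0.04989847  0.93366994
  1.87892767]
```

View pics/n1.png

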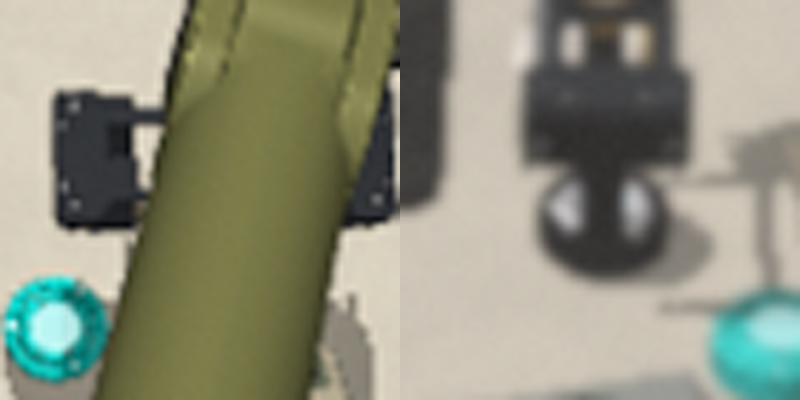

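The near finger at crop column 605 lines up with the lid centred at about 603, so x is right. I'm going down and closing.

send_rows:
  rows:
    - {"x":0,"y":-1,"z":-15,"roll":0,"hand":87}
    - {"x":0,"y":0,"z":-15,"roll":0,"hand":87}
    - {"x":0,"y":0,"z":-9,"roll":0,"hand":87}
    - {"x":0,"y":0,"z":0,"roll":0,"hand":87}
    - {"x":0,"y":0,"z":0,"roll":0,"hand":87}

```text
time: 3.3
position: [0.4255, -0.1381, 0.0737]
tool_rot: [-0.007, 3.141, -0.0]
ft_force: [0.5, 0.7, -1.1]
grip_width: 1.0
grip_force: 0.0
```

send_rows:
  rows:
    - {"x":0,"y":0,"z":0,"roll":0,"hand":75}
    - {"x":0,"y":0,"z":0,"roll":0,"hand":70}
    - {"x":0,"y":0,"z":0,"roll":0,"hand":66}
    - {"x":0,"y":0,"z":0,"roll":0,"hand":62}
    - {"x":0,"y":0,"z":0,"roll":0,"hand":58}
    - {"x":0,"y":0,"z":0,"roll":0,"hand":55}
  force: 8

```text
time: 3.9
position: [0.4254, -0.1377, 0.0735]
tool_rot: [-0.008, 3.141, 0.001]
ft_force: [-1.4, 1.3, 2.4]
grip_width: 0.737
grip_force: 8.0
```

send_rows:
  rows:
    - {"x":0,"y":0,"z":0,"roll":0,"hand":55}
    - {"x":0,"y":0,"z":0,"roll":0,"hand":55}
    - {"x":0,"y":0,"z":15,"roll":0,"hand":55}
    - {"x":0,"y":0,"z":30,"roll":0,"hand":55}
    - {"x":0,"y":0,"z":35,"roll":0,"hand":55}
    - {"x":0,"y":0,"z":35,"roll":0,"hand":55}
    - {"x":0,"y":0,"z":35,"roll":0,"hand":55}
    - {"x":0,"y":0,"z":0,"roll":0,"hand":55}
  force: 20

```text
time: 4.7
position: [0.4275, -0.1388, 0.2272]
tool_rot: [-0.007, 3.133, -0.001]
ft_force: [0.9, 0.9, -2.4]
grip_width: 0.729
grip_force: 20.0
```

send_rows:
  rows:
    - {"x":1,"y":25,"z":0,"roll":1.2,"hand":55}
    - {"x":1,"y":30,"z":0,"roll":1.2,"hand":55}
    - {"x":1,"y":35,"z":0,"roll":1.2,"hand":55}
    - {"x":1,"y":35,"z":0,"roll":1.2,"hand":55}
    - {"x":1,"y":35,"z":0,"roll":1.2,"hand":55}
    - {"x":1,"y":35,"z":0,"roll":1.2,"hand":55}
    - {"x":0.5,"y":30,"z":0,"roll":1.2,"hand":55}
    - {"x":0.5,"y":20,"z":0,"roll":1.2,"hand":55}
    - {"x":0.5,"y":9,"z":0,"roll":1.2,"hand":55}
    - {"x":0,"y":0,"z":0,"roll":0.8,"hand":55}

```text
time: 5.7
position: [0.4325, 0.1162, 0.2225]
tool_rot: [0.328, -3.123, 0.002]
ft_force: [0.9, -0.4, -1.6]
grip_width: 0.728
grip_force: 20.0
```

send_rows:
  rows:
    - {"x":0,"y":0,"z":0,"roll":0,"hand":55}
    - {"x":0,"y":0,"z":0,"roll":0,"hand":55}
    - {"x":0,"y":0,"z":0,"roll":0,"hand":55}

```text
time: 6.0
position: [0.4329, 0.1148, 0.2233]
tool_rot: [-0.321, 3.125, 0.0]
ft_force: [0.5, -0.2, -2.0]
grip_width: 0.73
grip_force: 20.0
```

```bash
python3 - <<'E'
from h import *
a=get_image("top");b=get_image("side")
z=lambda s,b:cv2.resize(s[b[2]:b[3],b[0]:b[1]],(400,400),interpolation=cv2.INTER_CUBIC)
cv2.imwrite("pics/n2.png",np.hstack([z(a,(252,322,160,230)),z(b,(280,340,185,245))]))
s=get_state();print(s["position"],s["tool_rot"],s["ft_force"],s["grip_width"],s["joint_positions"])
E
```

```text
[0.43284334 0.11537148 0.22340024] [-3.22717341e-01  3.12467723e+00  3.96703340e-04] [ 0.02958498  0.27200563 -1.60705544] 0.7311475735420305 [-0.65098754 -0.07537929  0.31947124  2.02881831  0.02534652  1.18412087
  1.43471163]
```

View pics/n2.png

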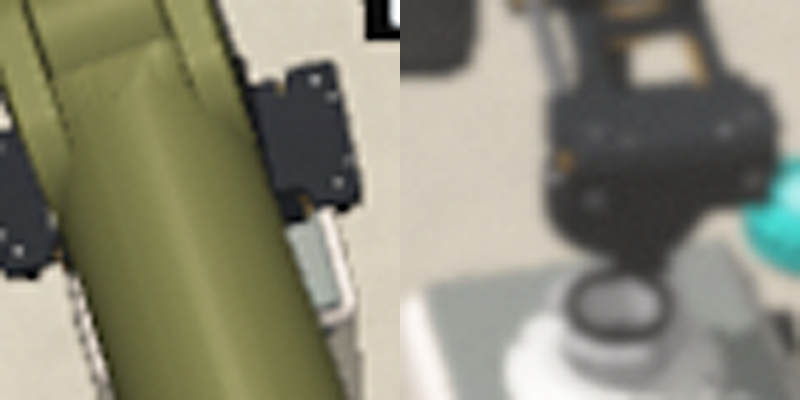

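The side crop shows the seal mouth at crop (620,303), directly below the gripper. I'm descending gently.

send_rows:
  rows:
    - {"x":0,"y":0.5,"z":-10,"roll":0,"hand":55}
    - {"x":0,"y":0,"z":-10,"roll":0,"hand":55}
    - {"x":0,"y":0,"z":-10,"roll":0,"hand":55}
    - {"x":0,"y":0,"z":-6,"roll":0,"hand":55}
    - {"x":0,"y":0,"z":-3,"roll":0,"hand":55}
    - {"x":0,"y":0,"z":-3,"roll":0,"hand":55}
    - {"x":0,"y":0,"z":-2,"roll":0,"hand":55}
    - {"x":0,"y":0,"z":0,"roll":0,"hand":55}

```text
time: 6.9
position: [0.4327, 0.1166, 0.1792]
tool_rot: [0.325, -3.125, -0.0]
ft_force: [0.4, 0.4, -2.1]
grip_width: 0.73
grip_force: 20.0
```

send_rows:
  rows:
    - {"x":0,"y":0,"z":-1,"roll":0,"hand":55}
    - {"x":0,"y":0,"z":-1,"roll":0,"hand":55}
    - {"x":0,"y":0,"z":-1,"roll":0,"hand":55}
    - {"x":0,"y":0,"z":0,"roll":0,"hand":55}

```text
time: 7.3
position: [0.4327, 0.1166, 0.1762]
tool_rot: [-0.325, 3.125, 0.0]
ft_force: [0.5, -0.2, -3.4]
grip_width: 0.729
grip_force: 20.0
```

send_rows:
  rows:
    - {"x":0,"y":0,"z":-1,"roll":0,"hand":55}
    - {"x":0,"y":0,"z":-1,"roll":0,"hand":55}
    - {"x":0,"y":0,"z":-1,"roll":0,"hand":55}
    - {"x":0,"y":0,"z":0,"roll":0,"hand":55}

```text
time: 7.7
position: [0.4327, 0.1166, 0.1731]
tool_rot: [0.325, -3.125, -0.0]
ft_force: [-0.6, -0.9, -3.1]
grip_width: 0.731
grip_force: 20.0
```

send_rows:
  rows:
    - {"x":0,"y":0,"z":-1,"roll":0,"hand":55}
    - {"x":0,"y":0,"z":-1,"roll":0,"hand":55}
    - {"x":0,"y":0,"z":0,"roll":0,"hand":55}

```text
time: 8.0
position: [0.4329, 0.1166, 0.1713]
tool_rot: [-0.325, 3.124, 0.0]
ft_force: [-0.2, -1.0, -2.5]
grip_width: 0.726
grip_force: 20.0
```

send_rows:
  rows:
    - {"x":0,"y":0,"z":-1,"roll":0,"hand":55}
    - {"x":0,"y":0,"z":-1,"roll":0,"hand":55}
    - {"x":0,"y":0,"z":0,"roll":0,"hand":55}

```text
time: 8.3
position: [0.433, 0.1166, 0.1694]
tool_rot: [-0.325, 3.124, 0.0]
ft_force: [2.6, 0.6, -3.0]
grip_width: 0.73
grip_force: 20.0
```

send_rows:
  rows:
    - {"x":0,"y":0,"z":-0.5,"roll":0,"hand":55}
    - {"x":0,"y":0,"z":-0.5,"roll":0,"hand":55}
    - {"x":0,"y":0,"z":0,"roll":0,"hand":55}

```text
time: 8.6
position: [0.433, 0.1166, 0.1684]
tool_rot: [-0.325, 3.124, 0.0]
ft_force: [3.1, 0.5, -1.4]
grip_width: 0.729
grip_force: 20.0
```

send_rows:
  rows:
    - {"x":0.5,"y":0,"z":-1,"roll":0,"hand":55}
    - {"x":0,"y":0,"z":-1,"roll":0,"hand":55}
    - {"x":0,"y":0,"z":0,"roll":0,"hand":55}

```text
time: 8.9
position: [0.4331, 0.1166, 0.1661]
tool_rot: [0.325, -3.125, -0.0]
ft_force: [2.0, -0.8, -1.7]
grip_width: 0.727
grip_force: 20.0
```

send_rows:
  rows:
    - {"x":0,"y":0,"z":-1,"roll":0,"hand":55}
    - {"x":0,"y":0,"z":0,"roll":0,"hand":55}

```text
time: 9.1
position: [0.4332, 0.1166, 0.1655]
tool_rot: [0.325, -3.125, -0.0]
ft_force: [-0.3, -0.7, 1.0]
grip_width: 0.727
grip_force: 20.0
```

The lugs are in the gaps and the foot is on the seal at -17. Now I'll press.

send_rows:
  rows:
    - {"x":0,"y":0,"z":-1,"roll":0,"hand":55}
    - {"x":0,"y":0,"z":-1,"roll":0,"hand":55}
    - {"x":0,"y":0,"z":0,"roll":0,"hand":55}

```text
time: 9.4
position: [0.4333, 0.1166, 0.1636]
tool_rot: [-0.325, 3.125, 0.0]
ft_force: [-0.4, -0.6, 4.3]
grip_width: 0.73
grip_force: 20.0
```

send_rows:
  rows:
    - {"x":0,"y":0,"z":-1,"roll":0,"hand":55}
    - {"x":0,"y":0,"z":-1,"roll":0,"hand":55}
    - {"x":0,"y":0,"z":0,"roll":0,"hand":55}

```text
time: 9.7
position: [0.4333, 0.1166, 0.1619]
tool_rot: [0.325, -3.125, -0.0]
ft_force: [-2.0, -1.3, 8.7]
grip_width: 0.728
grip_force: 20.0
```

send_rows:
  rows:
    - {"x":0,"y":0,"z":-0.7,"roll":0,"hand":55}
    - {"x":0,"y":0,"z":-0.5,"roll":0,"hand":55}
    - {"x":0,"y":0,"z":0,"roll":0,"hand":55}

```text
time: 10.0
position: [0.4333, 0.1166, 0.161]
tool_rot: [0.325, -3.125, -0.001]
ft_force: [-3.7, -0.4, 9.5]
grip_width: 0.727
grip_force: 20.0
```

send_rows:
  rows:
    - {"x":0,"y":0,"z":0,"roll":-3,"hand":55}
    - {"x":0,"y":0,"z":0,"roll":-3,"hand":55}
    - {"x":0,"y":0,"z":0,"roll":-3,"hand":55}
    - {"x":0,"y":0,"z":0,"roll":-3,"hand":55}
    - {"x":0,"y":0,"z":0,"roll":0,"hand":55}

```text
time: 10.5
position: [0.4333, 0.1165, 0.161]
tool_rot: [0.006, 3.142, 0.0]
ft_force: [-3.1, -1.7, 10.4]
grip_width: 0.728
grip_force: 20.0
```

```bash
python3 - <<'E'
from h import *
s=get_state();print(s["position"],s["tool_rot"],s["ft_force"],s["torque"])
E
```

```text
[0.43334777 0.11646481 0.16104868] [5.63645451e-03 3.14158325e+00 4.13073603e-04] [-3.07483424 -1.7386978  10.37583076] [-0.39723453  0.73440045 -0.03071281]
```

send_rows:
  rows:
    - {"x":-0.3,"y":0,"z":-0.3,"roll":-4,"hand":55}
    - {"x":0,"y":0,"z":0,"roll":-4,"hand":55}
    - {"x":0,"y":0,"z":0,"roll":-4,"hand":55}
    - {"x":0,"y":0,"z":0,"roll":-4,"hand":55}
    - {"x":0,"y":0,"z":0,"roll":0,"hand":55}

```text
time: 11.0
position: [0.4333, 0.1163, 0.1609]
tool_rot: [0.443, 3.11, 0.0]
ft_force: [-2.4, -2.5, 10.7]
grip_width: 0.728
grip_force: 20.0
```

```bash
cat > st.py <<'E'
from h import *
s=get_state();r=cv2.Rodrigues(s["tool_rot"])[0][:,1]
print(s["position"].round(4),s["ft_force"].round(1),s["torque"].round(2),"phi",np.degrees(np.arctan2(r[1],r[0])).round(1),"q7",s["joint_positions"][6].round(2))
E
python3 st.py
```

```text
[0.4333 0.1163 0.1609] [-2.4 -2.5 10.7] [-0.47  0.67 -0.03] phi 73.8 q7 0.97
```

send_rows:
  rows:
    - {"x":0,"y":0,"z":0,"roll":-5,"hand":55}
    - {"x":0,"y":0,"z":0,"roll":-5,"hand":55}
    - {"x":0,"y":0,"z":0,"roll":-5,"hand":55}
    - {"x":0,"y":0,"z":0,"roll":-5,"hand":55}
    - {"x":0,"y":0,"z":0,"roll":-5,"hand":55}
    - {"x":0,"y":0,"z":0,"roll":-5,"hand":55}
    - {"x":0,"y":0,"z":0,"roll":-5,"hand":55}
    - {"x":0,"y":0,"z":0,"roll":0,"hand":55}

```text
time: 11.8
position: [0.433, 0.1159, 0.1607]
tool_rot: [1.359, 2.832, -0.001]
ft_force: [-3.3, -3.8, 10.6]
grip_width: 0.728
grip_force: 20.0
```

```bash
python3 st.py
```

```text
[0.433  0.1159 0.1607] [-3.3 -3.8 10.6] [-0.75  0.81  0.  ] phi 38.7 q7 0.36
```

send_rows:
  rows:
    - {"x":0,"y":0,"z":0,"roll":-3,"hand":55}
    - {"x":0,"y":0,"z":0,"roll":-3,"hand":55}
    - {"x":0,"y":0,"z":0,"roll":-2,"hand":55}
    - {"x":0,"y":0,"z":0,"roll":0,"hand":55}

```text
time: 12.2
position: [0.4329, 0.1159, 0.1607]
tool_rot: [-1.552, -2.732, 0.001]
ft_force: [-3.7, -3.4, 11.2]
grip_width: 0.727
grip_force: 20.0
```

```bash
python3 st.py
```

```text
[0.4329 0.1159 0.1607] [-3.7 -3.4 11.2] [-0.79  0.83 -0.02] phi 30.8 q7 0.22
```

send_rows:
  rows:
    - {"x":0,"y":0,"z":0,"roll":-2,"hand":55}
    - {"x":0,"y":0,"z":0,"roll":-1.5,"hand":55}
    - {"x":0,"y":0,"z":0,"roll":0,"hand":55}

```text
time: 12.5
position: [0.4329, 0.1159, 0.1607]
tool_rot: [-1.634, -2.683, 0.002]
ft_force: [-3.8, -3.9, 10.8]
grip_width: 0.725
grip_force: 20.0
```

```bash
python3 st.py
```

```text
[0.4329 0.1159 0.1607] [-3.8 -3.9 10.8] [-0.75  0.82 -0.04] phi 27.3 q7 0.16
```

send_rows:
  rows:
    - {"x":0,"y":0,"z":0,"roll":-1.5,"hand":55}
    - {"x":0,"y":0,"z":0,"roll":-1.5,"hand":55}
    - {"x":0,"y":0,"z":0,"roll":0,"hand":55}

```text
time: 12.8
position: [0.4332, 0.116, 0.1607]
tool_rot: [1.702, 2.64, -0.001]
ft_force: [-2.4, -3.4, 10.6]
grip_width: 0.733
grip_force: 20.0
```

```bash
python3 st.py
```

```text
[0.4332 0.116  0.1607] [-2.4 -3.4 10.6] [-0.72  0.66  0.15] phi 24.4 q7 0.1
```

send_rows:
  rows:
    - {"x":0,"y":0,"z":0,"roll":-1.5,"hand":55}
    - {"x":0,"y":0,"z":0,"roll":-1.5,"hand":55}
    - {"x":0,"y":0,"z":0,"roll":0,"hand":55}

```text
time: 13.1
position: [0.4333, 0.1163, 0.1607]
tool_rot: [1.768, 2.596, -0.001]
ft_force: [-1.9, -2.3, 8.5]
grip_width: 0.735
grip_force: 20.0
```

```bash
python3 st.py
```

```text
[0.4333 0.1163 0.1607] [-1.9 -2.3  8.5] [-0.65  0.46  0.71] phi 21.5 q7 0.05
```

Torque rose to 0.7 N m at about 80° of turn, which is the stop. I'm easing off while keeping slight clockwise bias.

send_rows:
  rows:
    - {"x":0,"y":0,"z":0,"roll":1,"hand":55}
    - {"x":0,"y":0,"z":0.6,"roll":0,"hand":55}
    - {"x":0,"y":0,"z":0.6,"roll":0,"hand":55}
    - {"x":0,"y":0,"z":0.6,"roll":0,"hand":55}
    - {"x":0,"y":0,"z":0.6,"roll":0,"hand":55}
    - {"x":0,"y":0,"z":0,"roll":0,"hand":55}

```text
time: 13.7
position: [0.4332, 0.1162, 0.162]
tool_rot: [1.748, 2.609, -0.0]
ft_force: [2.8, -3.0, -1.6]
grip_width: 0.728
grip_force: 20.0
```

```bash
python3 st.py
```

```text
[0.4332 0.1162 0.162 ] [ 2.8 -3.  -1.6] [-0.63 -0.69  0.42] phi 22.4 q7 0.07
```

send_rows:
  rows:
    - {"x":0,"y":0,"z":0.5,"roll":0,"hand":55}
    - {"x":0,"y":0,"z":0.5,"roll":0,"hand":55}
    - {"x":0,"y":0,"z":0,"roll":0,"hand":55}

```text
time: 14.0
position: [0.4332, 0.1162, 0.163]
tool_rot: [1.748, 2.609, -0.0]
ft_force: [3.8, -2.9, -3.6]
grip_width: 0.725
grip_force: 20.0
```

```bash
python3 st.py
```

```text
[0.4332 0.1162 0.163 ] [ 3.8 -2.9 -3.6] [-0.77 -0.88  0.45] phi 22.4 q7 0.07
```

send_rows:
  rows:
    - {"x":0,"y":0,"z":0.5,"roll":0.5,"hand":55}
    - {"x":0,"y":0,"z":0,"roll":0.5,"hand":55}
    - {"x":0,"y":0,"z":0,"roll":0,"hand":55}

```text
time: 14.3
position: [0.4331, 0.1161, 0.1633]
tool_rot: [1.727, 2.624, 0.0]
ft_force: [3.4, -3.0, -4.8]
grip_width: 0.73
grip_force: 20.0
```

```bash
python3 st.py
```

```text
[0.4331 0.1161 0.1633] [ 3.4 -3.  -4.8] [-0.63 -1.02  0.1 ] phi 23.3 q7 0.08
```

send_rows:
  rows:
    - {"x":0,"y":0,"z":0.5,"roll":1,"hand":55}
    - {"x":0,"y":0,"z":0,"roll":1,"hand":55}
    - {"x":0,"y":0,"z":0,"roll":0,"hand":55}

```text
time: 14.6
position: [0.4329, 0.1162, 0.1633]
tool_rot: [1.682, 2.654, 0.0]
ft_force: [5.2, -2.1, -7.1]
grip_width: 0.727
grip_force: 20.0
```

```bash
python3 st.py
```

```text
[0.4329 0.1162 0.1633] [ 5.2 -2.1 -7.1] [-0.49 -1.23 -0.16] phi 25.3 q7 0.12
```

send_rows:
  rows:
    - {"x":0,"y":0,"z":0,"roll":1,"hand":55}
    - {"x":0,"y":0,"z":0,"roll":1,"hand":55}
    - {"x":0,"y":0,"z":0,"roll":0,"hand":55}

```text
time: 14.9
position: [0.4329, 0.1162, 0.1633]
tool_rot: [-1.635, -2.682, -0.0]
ft_force: [5.4, -2.1, -7.6]
grip_width: 0.729
grip_force: 20.0
```

```bash
python3 st.py
```

```text
[0.4329 0.1162 0.1633] [ 5.4 -2.1 -7.6] [-0.45 -1.26 -0.14] phi 27.3 q7 0.15
```

send_rows:
  rows:
    - {"x":0,"y":0,"z":0,"roll":1,"hand":55}
    - {"x":0,"y":0,"z":0,"roll":1,"hand":55}
    - {"x":0,"y":0,"z":0,"roll":0,"hand":55}

```text
time: 15.2
position: [0.433, 0.1162, 0.1633]
tool_rot: [1.589, 2.71, 0.001]
ft_force: [6.1, -1.3, -9.1]
grip_width: 0.727
grip_force: 20.0
```

```bash
python3 st.py
```

```text
[0.433  0.1162 0.1633] [ 6.1 -1.3 -9.1] [-0.41 -1.3  -0.32] phi 29.2 q7 0.19
```

Turning back is blocked (-0.32 N m) and upward movement stops at the locked height, so it is locked. I'll return to the stop side, unload and release.

send_rows:
  rows:
    - {"x":0,"y":0,"z":-0.4,"roll":-2,"hand":55}
    - {"x":0,"y":0,"z":-0.3,"roll":-2,"hand":55}
    - {"x":0,"y":0,"z":0,"roll":-1.2,"hand":55}
    - {"x":0,"y":0,"z":0,"roll":0,"hand":55}

```text
time: 15.6
position: [0.433, 0.1164, 0.1633]
tool_rot: [1.708, 2.637, 0.0]
ft_force: [4.5, -2.2, -4.7]
grip_width: 0.73
grip_force: 20.0
```

```bash
python3 st.py
```

```text
[0.433  0.1164 0.1633] [ 4.5 -2.2 -4.7] [-0.61 -1.01  0.07] phi 24.1 q7 0.1
```

send_rows:
  rows:
    - {"x":0,"y":0,"z":0,"roll":0,"hand":66}
    - {"x":0,"y":0,"z":0,"roll":0,"hand":72}
    - {"x":0,"y":0,"z":0,"roll":0,"hand":80}
    - {"x":0,"y":0,"z":0,"roll":0,"hand":87}
    - {"x":0,"y":0,"z":0,"roll":0,"hand":87}
    - {"x":0,"y":0,"z":0,"roll":0,"hand":87}

```text
time: 16.2
position: [0.4328, 0.1167, 0.1635]
tool_rot: [-1.707, -2.637, -0.0]
ft_force: [-0.2, 0.3, -0.1]
grip_width: 0.987
grip_force: 0.0
```

send_rows:
  rows:
    - {"x":0,"y":0,"z":5,"roll":0,"hand":87}
    - {"x":0,"y":0,"z":15,"roll":0,"hand":87}
    - {"x":0,"y":0,"z":30,"roll":0,"hand":87}
    - {"x":0,"y":0,"z":40,"roll":0,"hand":87}
    - {"x":0,"y":0,"z":40,"roll":0,"hand":87}
    - {"x":0,"y":40,"z":0,"roll":0,"hand":87}
    - {"x":0,"y":45,"z":0,"roll":0,"hand":87}
    - {"x":0,"y":45,"z":0,"roll":0,"hand":87}
    - {"x":0,"y":45,"z":0,"roll":0,"hand":87}
    - {"x":0,"y":45,"z":0,"roll":0,"hand":87}

```text
time: 17.2
position: [0.4327, 0.3383, 0.294]
tool_rot: [1.707, 2.637, 0.001]
ft_force: [0.6, -0.1, 0.3]
grip_width: 0.997
grip_force: 0.0
```

```bash
python3 st.py; python3 - <<'E'
from h import *
a=get_image("top");b=get_image("side")
z=lambda s,b:cv2.resize(s[b[2]:b[3],b[0]:b[1]],(400,400),interpolation=cv2.INTER_CUBIC)
cv2.imwrite("pics/n3.png",np.hstack([z(a,(252,322,160,230)),z(b,(280,340,205,265))]))
E
```

```text
[0.4327 0.3383 0.294 ] [ 0.6 -0.1  0.3] [-0.05  0.01 -0.  ] phi 24.2 q7 -0.28
```

View pics/n3.png

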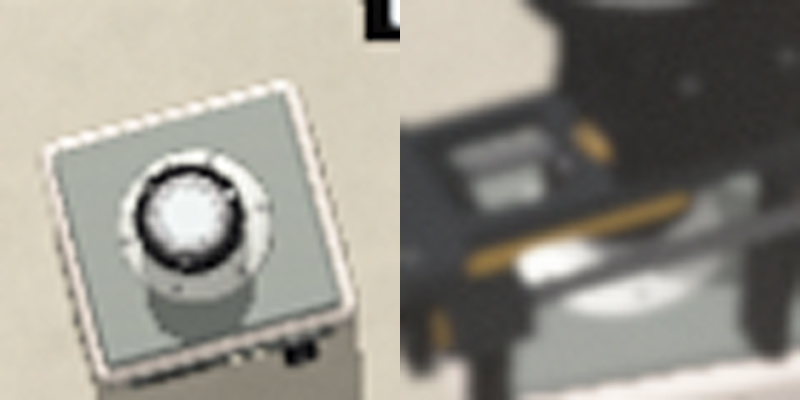

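The top crop shows the lid seated level and centred on the mill at crop (190,212). Its bars are at about (228,190), (187,262) and (152,187), turned clockwise as expected. The gripper is clear of it, so I'm handing the job in.

```bash
python3 -c "
from bench import close_job
print(close_job())"
```

```text
the job is handed in; nothing more can be done
None
```

The lid is on the mill and its ring is locked: it turned about 78° clockwise to the stop, clicked up to the locked height and would not turn back; I let go, never moved the beaker, vial or petri dish, and handed the job in at about 17 s.

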